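Turn up the kiln controller by its outer ring

TASK

Get the kiln ready to fire: on the nested knob of the kiln controller turn only the outer ring clockwise until you feel it come up against its springy limit stop, lean it lightly into the stop so that it stays resting there, and do not force it further. Leave the smaller inner knob on top at its setting. Then let go of the ring, press the large start button fully down and release it, without pressing the small button or shifting the pottery around.

Things in the scene. Friction and masses are not known exactly. Their poses are not given: they have to be found in the camera images.
- controller: Kiln controller: grey box with a dark level top plate, 160 (x) x 270 (y) x 70 mm high, standing fixed on the bench. Origin: centre of its underside; z up. The nested knob's upright axis stands at x 0, y +55 mm; the large start button at x -25, y -85 mm; a small button, housed in a similar but smaller base, at x +47, y -95 mm (not to be used).
- ring_grip (a point): On the axis of the nested knob at mid-height of the outer ring, 16.5 mm above the controller's top plate. The black fluted outer ring is a plain round disc 60 mm in diameter and 19 mm high, from 7 to 26 mm above the top plate, with a white pointer rib on its upper face at the rim; nothing else stands within 40 mm of its rim. Above it, on the same axis, stands the inner knob. The frame's x points along the ring's pointer.
- outer_ring (a joint): Angle of the outer ring, rad, growing clockwise seen from above; starts between 0 and 0.5. Its own friction is about 0.12 N m and it stays where it is left. It meets the limit stop somewhere between 1.2 and 2.1 rad; the place is set differently every time, inside the box, and cannot be seen. More than one grasp may be needed.
- limit_stop (a joint): How far the sprung limit stop inside the box has been pushed from its rest, rad: 0 while the ring has not reached it, then it turns along with the ring. Its spring adds 3 N m per rad to the ring's friction. The ring stays resting on the stop when let go: if it was pushed in by more than about 0.04 rad, it creeps back to about 0.04. Pushed in by more than 0.2 rad (about 0.72 N m in all on the ring), the stop is forced.
- inner_mark (a point): Pointer end on the top of the inner knob, 16 mm from the axis and 47 mm above the top plate. The inner knob is a plain aluminium disc 34 mm in diameter, from 27 to 47 mm above the top plate, with a dark pointer rib; it turns very easily (0.02 N m) and must not be moved.
- start_top (a point): Centre of the upper face of the large start button: grey round button of 34 mm diameter in a steel base, pressed straight down.
- start (a joint): Travel of the start button, m: 0 up, 0.006 fully down (5 N); springs back.
- lamp_key (a joint): Travel of the small button (18 mm diameter), m: 0 up; not to be pressed.
- bowl: Terracotta bowl, 120 mm across, 55 mm high, loose on the bench. Origin: centre of its underside.
- glaze_jar: Blue jar with white lid, 68 mm diameter, 85 mm high, loose on the bench. Origin: centre of its underside.
- mug: White cup, 80 mm across, 85 mm high, loose on the bench. Origin: centre of its underside.

How it is judged:
By the outcome, as a careful person would: the job done as asked, in the order asked, and still so for the second after the job is handed in, with the robot touching nothing.
It also fails if it takes over 72 s, if anything falls off the work surface, if the arm or the gripper's body presses on something with over 40 N, if the wrist force passes 120 N, or if a joint passes its speed limit or range.

ROBOT

A 7-joint arm with a two-finger parallel gripper is mounted at the origin on the work surface. World frame = base frame: x ahead of the robot, y to its left, z up, the work surface at z = 0. Lengths are in m, angles in rad, forces in N, time in s.
With the tool pointing down it reaches from about 0.4 to 0.85 m from the base axis. Payload 10.4 kg.
Tool frame: the origin (TCP) lies on the centre line of the jaws, within the pads' length; the fingertips stand 14 mm ahead of it and the grasp point (between the pads) lies 5 mm behind it (tip_reach is the z of the fingertips in the tool frame, in m); z points along the fingers, x is the direction in which the jaws open and shut, and the axes are right-handed (so a half turn about z gives the same grasp; the last joint's range is limited). The gripper opens to 87 mm and grips with 3 to 60 N. Pads are 19 mm wide; open, the fingers measure 117 mm over their backs; the gripper's body (75 mm by 190 mm) begins 51 mm behind the grasp point.
Start: joints at [-1.372, 0.332, -0.065, 1.46, 0.022, 1.35, -0.088], TCP at [0.137, 0.61, 0.237] pointing down, gripper open.
Joint ranges: [-2.6, 2.6], [-0.5, 2.12], [-1.47, 1.34], [0.16, 2.42], [-1.27, 4.41], [0.06, 2.06], [-2.6, 2.6]. Speed limits (rad/s): [2.22, 2.22, 2.79, 2.79, 3.14, 3.14, 3.14].

INTERFACE

Orientations are given as a unit quaternion [x, y, z, w].
In Python, from bench import * gives the robot as it stands.
- The arm moves only by the tool carry_out, never from a script. Its argument "rows" is a list of rows, each a list of 5 numbers: the closure, from -1 (fully open) to 1 (shut), so that 0 is half open, then the shift along the tool's x, y, z in units of 30 mm (1.0 is 30 mm), then the turn about the tool's z in units of 5 degrees (1.0 is 5 degrees). In form: [[jaw, x, y, z, turn], ...]. A call has 1 to 20 rows; each row shifts and turns the pose as measured when the row begins, along the tool's axes as they then stand; what a row does not reach is not made up. A row lasts 1/12 s, in which the tool goes at most 41.7 mm and 7.16 degrees, less where a joint would pass 70% of its speed; a pose out of reach is approached as far as the arm can. A call is refused whole if a number of a shift passes 1 or a number of a turn 1, either way. A call with a gripper value outside its range is refused whole. The fingers move at their own pace and stop on an object; "force" is the grip in N (left out, the last holds). Time passes only in rows, so rows that do not move let the fingers close. It gives the time, the measured TCP pose, the force and the opening at its end, in the units of the state.
- read_state(): the state, without advancing time (a new reading comes with each control period).
- camera(name): name is "scene" or "top" or "wrist"; returns the picture (480x640x3 uint8, blue, green, red); there is no depth.
- camera_info(name): a dict with "fx", "fy", "cx", "cy" (pixels), "extrinsics" (4x4, takes a point from camera to world coordinates); the wrist camera has in their place "tool_from_camera" (4x4, takes a point from camera to tool coordinates, whose origin is the TCP and whose axes are the tool frame's). Camera axes: x right, y down, z forward; pixel columns grow to the right and rows downward; lengths in m; the calibration is good to about 2 mm. A picture is of the moment at which its call begins: read the wrist's pose just before it. camera_info takes no time and is no camera call.
- close_job(): hands the job in, once; it reports no verdict.
Trained networks look in the newest picture that a camera, given by its name, has taken for a name from the list of things; names that differ only in an ending like _2 or _b are one class to them, and where a whole thing is asked for, a point or a joint stands for the part that bears it (a point fixed in the world has none). Each returns a list of dicts, best first, with "conf" (0 to 1); they miss things now and then, are a little off and sometimes report something else, mostly with a low value. They report only what shows in the picture. A call takes as long as a camera call.
- recognise(query, camera): "box" ([centre column, centre row, width, height] in pixels, round what is visible of it).
- silhouettes(query, camera): "mask" (480x640 bool, what is visible of it) and "box" ([centre column, centre row, width, height] in pixels, round what is visible of it).
- pinpoint(query, camera): "xy" ([column, row] in pixels: a listed point, or the origin of a listed thing).
The state is a dict: "time": time; "joint_positions": joint angles; "joint_vel": joint speeds; "joint_torque": joint torques, N m; "ee_pos": TCP position; "eef_rot": TCP orientation; "ft_force": force on the tool from outside, world axes, zero at the start; "torque": the same for the moment, N m; "width": finger opening in m.
Only numpy, scipy, OpenCV 4.12 (cv2) and the standard library are available. Lean on these libraries where they do the work, as an engineer would, in place of code of your own. Each camera call takes 0.05 s, during which the arm holds its last target. There are 200 camera calls.

## Working session

There is one attempt and no reset: what is moved stays moved. The work goes in short steps, Python scripts to look and compute and a tool call to move; the robot and the scene stay as the last step left them, time stands still between calls to the robot, and variables do not carry over. Pictures are saved under pics/ and viewed, about 8 in all and at most 12, crops included, and the job is handed in when it is done.

Besides the shell and the picture viewer there is one more tool, called after "Emit:" by a JSON object that holds its "op" and its "data". carry_out: Moves the arm, as the interface text tells. Its arguments: {"type":"object","properties":{"rows":{"type":"array","items":{"type":"array","items":{"type":"number"}}},"force":{"type":"number"}},"required":["rows"]}

```bash
mkdir -p pics
cat > h.py <<'E'
from bench import *
import numpy as np, cv2
from scipy.spatial.transform import Rotation as R
def T_cam(n,s=None):
    i=camera_info(n)
    if n!='wrist': return i,np.array(i['extrinsics'])
    s=s or read_state(); T=np.eye(4); T[:3,:3]=R.from_quat(s['eef_rot']).as_matrix(); T[:3,3]=s['ee_pos']
    return i,T@np.array(i['tool_from_camera'])
def ray(n,xy,s=None):
    i,T=T_cam(n,s); d=T[:3,:3]@np.array([(xy[0]-i['cx'])/i['fx'],(xy[1]-i['cy'])/i['fy'],1]); return T[:3,3],d
def atz(n,xy,z,s=None):
    o,d=ray(n,xy,s); return o+d*(z-o[2])/d[2]
def proj(n,P,s=None):
    i,T=T_cam(n,s); p=np.linalg.inv(T)@np.append(P,1); return np.array([i['cx']+i['fx']*p[0]/p[2],i['cy']+i['fy']*p[1]/p[2]])
E
python3 - <<'E'
from h import *
s=read_state(); print(s)
ims={}
for n in('scene','top'):
    ims[n]=camera(n); cv2.imwrite(f'pics/{n}0.png',ims[n])
    print(n,np.round(T_cam(n)[1],3).tolist())
    for q,z in(('controller',0),('ring_grip',.0865),('inner_mark',.117),('start_top',.09),('bowl',0),('glaze_jar',0),('mug',0)):
        for d in pinpoint(q,n)[:2]: print(n,q,round(d['conf'],2),np.round(d['xy'],1),np.round(atz(n,d['xy'],z),4))
E
```

```text
{'time': 0.0, 'joint_positions': array([-1.37158899,  0.33289532, -0.06465369,  1.46098361,  0.0215797 ,
        1.34992942, -0.08849118]), 'joint_vel': array([-0.00112417,  0.0007466 , -0.00079482,  0.0014218 , -0.00070947,
       -0.00045652, -0.00060698]), 'joint_torque': array([-3.10656933e-04, -6.23257113e+01,  2.43219431e-02, -3.89898705e+01,
       -6.14335947e-02,  3.98307235e-02,  1.48925697e-04]), 'ee_pos': array([0.13743571, 0.60929452, 0.23571899]), 'eef_rot': array([ 7.81027991e-01,  6.24495556e-01, -5.72155099e-04,  5.01234552e-04]), 'ft_force': array([-0.8812966 ,  0.15152462,  0.51280383]), 'torque': array([ 0.04785877,  0.0223469 , -0.00219269]), 'width': 0.08745568883937707}
scene [[-0.643, 0.62, -0.449, 1.102], [0.766, 0.53, -0.364, 0.352], [0.013, -0.578, -0.816, 0.902], [0.0, 0.0, 0.0, 1.0]]
scene controller 0.8 [316.8 217.7] [ 0.5531 -0.0952  0.    ]
scene controller 0.67 [333.8 191.9] [ 0.4623 -0.1157  0.    ]
scene ring_grip 0.88 [342.5 199.7] [ 0.529  -0.0415  0.0865]
scene inner_mark 0.59 [332.9 192.9] [ 0.5489 -0.0547  0.117 ]
scene start_top 0.52 [293.8 167.2] [ 0.5277 -0.1887  0.09  ]
scene bowl 0.56 [226.5 181.9] [ 0.614 -0.344  0.   ]
scene glaze_jar 0.65 [406.  245.5] [ 0.4812  0.1144 -0.    ]
scene mug 0.59 [288.6 267.1] [ 0.7016 -0.0529  0.    ]
top [[-0.057, -0.97, 0.237, 0.486], [-0.998, 0.056, -0.01, 0.006], [-0.004, -0.238, -0.971, 0.834], [0.0, 0.0, 0.0, 1.0]]
top controller 0.68 [377.6 313.2] [ 0.541  -0.0944  0.    ]
top ring_grip 0.97 [351.9 319.9] [ 0.5268 -0.0404  0.0865]
top inner_mark 0.74 [362.2 307.8] [ 0.5433 -0.0564  0.117 ]
top start_top 0.64 [436.3 309.1] [ 0.5362 -0.1818  0.09  ]
top bowl 0.74 [509.4 262.7] [ 0.6218 -0.3543  0.    ]
top mug 0.9 [350.3 228.8] [ 0.7064 -0.0552  0.    ]
top mug 0.28 [264.5 348.9] [0.4884 0.1178 0.    ]
```

View pics/top0.png

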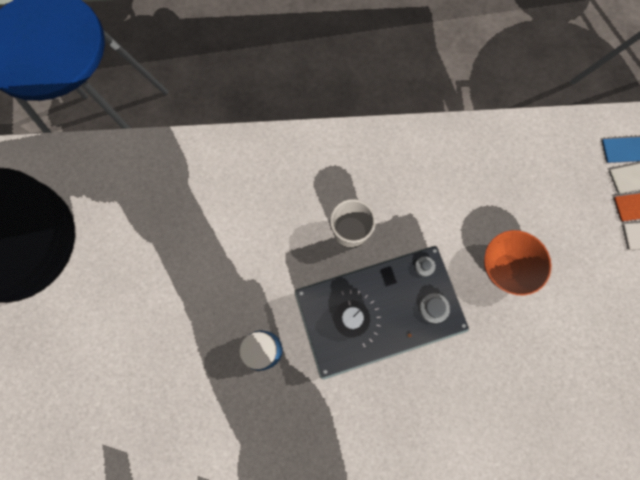

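View pics/scene0.png

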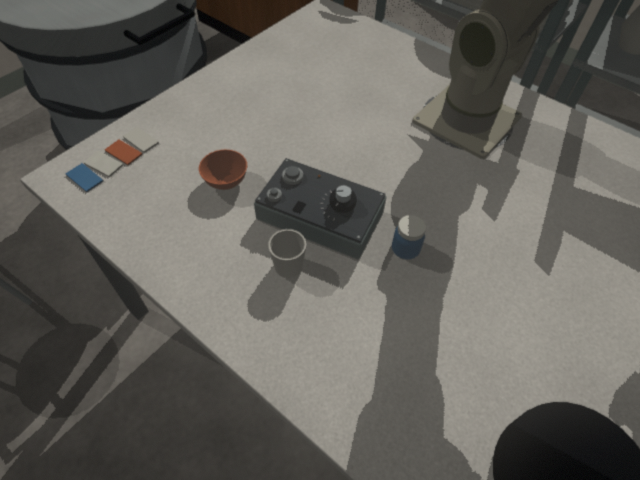

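The top view shows the controller yawed about 12°, with its knob at px (352,318) and the start button at (436,309). The mug and jar sit near its edges and are lower than the gripper body will be. I'll move over the knob first.

Emit:
{"op": "carry_out", "data": {"rows": [[-1, -0.47, 0.93, 0, 0], [-1, -0.47, 0.93, 0, 0], [-1, -0.47, 0.93, 0, 0], [-1, -0.47, 0.93, 0, 0], [-1, -0.47, 0.93, 0, 0], [-1, -0.47, 0.93, 0, 0], [-1, -0.47, 0.93, 0, 0], [-1, -0.47, 0.93, 0, 0], [-1, -0.47, 0.93, 0, 0], [-1, -0.47, 0.93, 0, 0], [-1, -0.47, 0.93, 0, 0], [-1, -0.47, 0.93, 0, 0]], "force": 30}}

```text
time: 1.8
ee_pos: [0.4319, 0.367, 0.2358]
eef_rot: [0.776, 0.63, 0.0, -0.003]
ft_force: [-0.2, 0.1, -0.5]
width: 0.0869
```

Emit:
{"op": "carry_out", "data": {"rows": [[-1, -0.93, 0.42, 0, 0], [-1, -0.93, 0.42, 0, 0], [-1, -0.93, 0.42, 0, 0], [-1, -0.93, 0.42, 0, 0], [-1, -0.93, 0.42, 0, 0], [-1, -0.93, 0.42, 0, 0], [-1, -0.93, 0.42, 0, 0], [-1, -0.93, 0.42, 0, 0], [-1, -0.93, 0.42, 0, 0], [-1, -0.93, 0.42, 0, 0], [-1, 0, 0, 0, 0]]}}

```text
time: 2.72
ee_pos: [0.5036, 0.0467, 0.2355]
eef_rot: [0.779, 0.627, 0.003, -0.001]
ft_force: [0.1, -0.6, 1.0]
width: 0.0866
```

Run:
```python
from h import *
s=read_state(); print(s['time'],s['joint_positions'].round(3),s['ee_pos'].round(4),s['eef_rot'].round(4),s['ft_force'].round(2),s['torque'].round(3),s['width'])
im=camera('wrist'); cv2.imwrite('pics/w0.png',im); print(np.round(camera_info('wrist')['tool_from_camera'],3).tolist())
for q,z in(('ring_grip',.0865),('inner_mark',.117),('start_top',.09)):
    for d in pinpoint(q,'wrist')[:2]: print(q,round(d['conf'],2),np.round(d['xy'],1),np.round(atz('wrist',d['xy'],z,s),4))
```

```text
2.7167 [-0.582  0.056  0.421  1.795 -0.029  1.292  1.201] [0.5036 0.0467 0.2355] [ 0.7792  0.6267  0.0028 -0.0013] [ 0.11 -0.58  1.04] [-0.062 -0.017  0.015] 0.08655973223436896
[[1.0, 0.0, 0.001, 0.001], [-0.001, 0.956, 0.294, -0.08], [-0.001, -0.294, 0.956, -0.149], [0.0, 0.0, 0.0, 1.0]]
ring_grip 0.75 [212.6 282.4] [ 0.5306 -0.0398  0.0865]
```

View pics/w0.png

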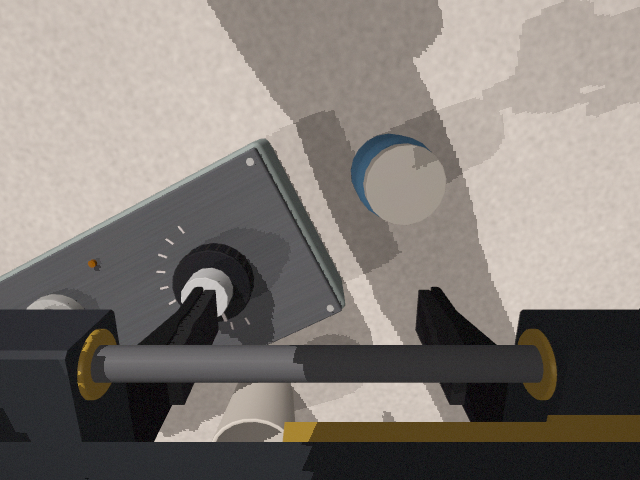

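The wrist view shows the ring at (213,282) with the inner knob on it, and agrees with the fixed cameras: the axis is near (0.529,-0.0405). Moving above it and looking from closer.

Emit:
{"op": "carry_out", "data": {"rows": [[-1, -0.88, 0.48, 0, 0], [-1, -0.88, 0.48, 0, 0], [-1, -0.88, 0.48, 0, 0], [-1, 0, 0, 0.8, 0], [-1, 0, 0, 0.8, 0], [-1, 0, 0, 0.8, 0], [-1, 0, 0, 0, 0], [-1, 0, 0, 0, 0]]}}

```text
time: 3.58
ee_pos: [0.5314, -0.0206, 0.161]
eef_rot: [0.769, 0.639, 0.005, -0.003]
ft_force: [0.5, -1.2, 0.7]
width: 0.0871
```

```bash
cat > look.py <<'E'
from h import *
import sys
s=read_state(); print(s['time'],s['joint_positions'].round(3),s['ee_pos'].round(4),s['eef_rot'].round(4),s['ft_force'].round(2),s['torque'].round(3),s['width'].__round__(4))
M=R.from_quat(s['eef_rot']).as_matrix(); print('axes x',M[:,0].round(3),'y',M[:,1].round(3),'z',M[:,2].round(3))
if len(sys.argv)>1:
    im=camera('wrist'); cv2.imwrite(f'pics/{sys.argv[1]}.png',im)
    for q,z in(('ring_grip',.0865),('inner_mark',.117),('start_top',.09)):
        for d in pinpoint(q,'wrist')[:2]: print(q,round(d['conf'],2),np.round(d['xy'],1),np.round(atz('wrist',d['xy'],z,s),4))
    for d in silhouettes('inner_mark','wrist')[:1]:
        print('inner sil',d['conf'],d['box'])
E
python3 look.py w1
```

```text
3.5833 [-0.475  0.187  0.486  1.832 -0.107  1.142  1.434] [ 0.5314 -0.0206  0.161 ] [ 0.7693  0.6388  0.0047 -0.0028] [ 0.54 -1.21  0.74] [ 0.034 -0.022 -0.016] 0.0871
axes x [0.184 0.983 0.011] y [ 0.983 -0.184  0.002] z [ 0.004  0.01  -1.   ]
inner_mark 0.56 [261.  313.3] [ 0.5442 -0.0504  0.117 ]
inner sil 0.71 [278.1, 280.9, 63.5, 69.2]
```

View pics/w1.png

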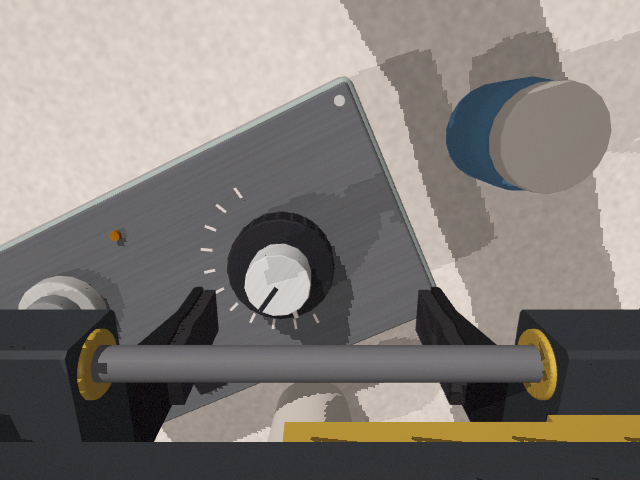

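The ring sits between the open jaws: its top face is centred near (281,266) and the inner knob's top near (278,285). I'll triangulate these two and the button.

Run:
```python
from h import *
s=read_state(); i=camera_info('wrist'); print(i['fx'])
print(atz('wrist',(281.5,266),.096,s), atz('wrist',(278.3,284.5),.117,s))
for P,r in(((.529,-.0405,.096),.03),((.529,-.0405,.117),.017)):
    c=np.array([proj('wrist',np.array(P)+[r*np.cos(a),r*np.sin(a),0],s) for a in np.linspace(0,6.28,60)]); print(c.min(0),c.max(0))
from h import silhouettes
m=silhouettes('ring_grip','wrist'); print([(d['conf'],d['box']) for d in m[:2]])
for q in('ring_grip','inner_mark','start_top'):
  for n in('top','scene'):
    camera(n)
    for d in recognise(q,n)[:1]: print(q,n,d)
c=[];p=np.array([.529,-.0405])
for n in('top','scene'):
    for q,z in(('start_top',.09),('ring_grip',.0865),('inner_mark',.117)):
        for d in pinpoint(q,n)[:1]: print(n,q,d['conf'],atz(n,d['xy'],z))
```

```text
410.76084771899036
[ 0.52940313 -0.03849848  0.096     ] [ 0.53142581 -0.0391304   0.117     ]
[223.72962327 213.51328366] [331.6371872  314.48321009]
[241.09557463 248.93018255] [308.09416457 310.86343928]
[(0.56, [279.4, 265.2, 112.5, 103.1])]
ring_grip scene {'box': [342.9, 199.9, 24.5, 21.9], 'conf': 0.89}
start_top scene {'box': [293.6, 171.1, 15.1, 11.4], 'conf': 0.63}
scene start_top 0.49 [ 0.53362043 -0.18965852  0.09      ]
scene ring_grip 0.71 [ 0.53173047 -0.04337464  0.0865    ]
scene inner_mark 0.79 [ 0.5404552  -0.05027444  0.117     ]
```

Emit:
{"op": "carry_out", "data": {"rows": [[-1, -0.63, 0.07, 0, 0], [-1, 0, 0, 0, 0], [-1, 0, 0, 0.5, 0], [-1, 0, 0, 0, 0], [-1, 0, 0, 0, 0]]}}

```text
time: 5.2
ee_pos: [0.5306, -0.0412, 0.1461]
eef_rot: [0.77, 0.638, 0.006, -0.002]
ft_force: [0.1, 0.2, -0.1]
width: 0.087
```

```bash
python3 look.py
```

```text
5.2 [-0.445  0.204  0.499  1.849 -0.12   1.11   1.482] [ 0.5306 -0.0412  0.1461] [ 0.7699  0.6381  0.0055 -0.0022] [ 0.07  0.23 -0.13] [-0.052  0.026 -0.024] 0.087
axes x [0.186 0.983 0.011] y [ 0.983 -0.186  0.004] z [ 0.006  0.01  -1.   ]
```

Emit:
{"op": "carry_out", "data": {"rows": [[-1, 0.03, 0, 0.6, 0], [-1, 0, 0, 0.6, 0], [-1, 0, 0, 0.4, 0], [-1, 0, 0, 0, 0], [-1, 0, 0, 0, 0]]}}

```text
time: 5.62
ee_pos: [0.5327, -0.0388, 0.0994]
eef_rot: [0.77, 0.638, 0.007, -0.001]
ft_force: [0.8, -0.6, 0.0]
width: 0.0873
```

```bash
python3 look.py w2
```

```text
5.6167 [-0.432  0.266  0.487  1.891 -0.159  1.012  1.509] [ 0.5327 -0.0388  0.0994] [ 0.7697  0.6384  0.0069 -0.0015] [ 0.81 -0.61  0.03] [ 0.003 -0.026 -0.006] 0.0873
axes x [0.185 0.983 0.012] y [ 0.983 -0.185  0.007] z [ 0.009  0.011 -1.   ]
inner sil 0.82 [315.0, 313.9, 90.3, 63.8]
```

View pics/w2.png

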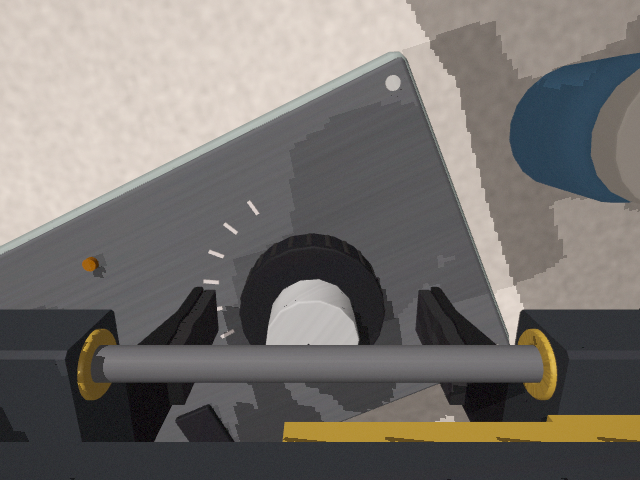

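The ring (columns 241–384) sits about 2 mm left of mid-jaw. I'll fit its axis from this picture.

Run:
```python
from h import *
from scipy.optimize import least_squares
s=read_state()
A=np.linspace(0,2*np.pi,200)
def outline(x,y,zs,r): return np.vstack([[proj('wrist',[x+r*np.cos(a),y+r*np.sin(a),z],s) for a in A] for z in zs])
def f(p):
    o=outline(*p,(.077,.096),.03); k=outline(*p,(.117,),.017)
    return [o[:,0].min()-241,o[:,0].max()-384.5,o[:,1].min()-234,k[:,0].min()-267,k[:,0].max()-359,k[:,1].min()-299.5]
r=least_squares(f,[.53,-.04]); print(r.x,r.fun)
M=R.from_quat(s['eef_rot']).as_matrix(); print('tool shift units',(M.T@(np.append(r.x,.089)-s['ee_pos'])/.03).round(3))
```

```text
Traceback (most recent call last):
  File "h.py", line 14, in proj
    i,T=T_cam(n,s); p=np.linalg.inv(T)@np.append(P,1); return np.array([i['cx']+i['fx']*p[0]/p[2],i['cy']+i['fy']*p[1]/p[2]])
        ~~~~~^^^^^
  File "h.py", line 5, in T_cam
    i=camera_info(n)
ValueError: time passes only in moves, steps and waits
```

```bash
sed -i 's/^def T_cam/from functools import lru_cache\ncinfo=lru_cache(camera_info)\ndef T_cam/; s/i=camera_info(n)/i=cinfo(n)/' h.py
python3 - <<'E'
from h import *
from scipy.optimize import least_squares
s=read_state()
A=np.linspace(0,2*np.pi,200)
def outline(x,y,zs,r): return np.vstack([[proj('wrist',[x+r*np.cos(a),y+r*np.sin(a),z],s) for a in A] for z in zs])
def f(p):
    o=outline(*p,(.077,.096),.03); k=outline(*p,(.117,),.017)
    return [o[:,0].min()-241,o[:,0].max()-384.5,o[:,1].min()-234,k[:,0].min()-267,k[:,0].max()-359,k[:,1].min()-299.5]
r=least_squares(f,[.53,-.04],diff_step=1e-4); print(r.x,r.fun)
M=R.from_quat(s['eef_rot']).as_matrix(); print('tool shift units',(M.T@(np.append(r.x,.089)-s['ee_pos'])/.03).round(3))
E
```

```text
[ 0.53187084 -0.03879223] [-1.28145006  1.08448187 -1.10899918 -0.74165513  0.93514059  1.12559247]
tool shift units [-0.01  -0.043  0.365]
```

Emit:
{"op": "carry_out", "data": {"rows": [[-1, -0.03, -0.04, 0.3, 0], [-1, 0, 0, 0.05, 0], [-1, 0, 0, 0, 0]]}}

```text
time: 6.12
ee_pos: [0.5325, -0.0394, 0.0897]
eef_rot: [0.77, 0.638, 0.009, -0.001]
ft_force: [0.1, -0.5, -0.2]
width: 0.087
```

Emit:
{"op": "carry_out", "data": {"rows": [[0, 0, 0, 0, 0], [0.5, 0, 0, 0, 0], [0.5, 0, 0, 0, 0], [0.5, 0, 0, 0, 0], [0.5, 0, 0, 0, 0]], "force": 25}}

```text
time: 6.53
ee_pos: [0.5323, -0.0396, 0.0896]
eef_rot: [0.77, 0.638, 0.008, -0.001]
ft_force: [-1.1, -8.6, 2.2]
width: 0.0614
```

```bash
python3 look.py
```

```text
6.5333 [-0.428  0.276  0.485  1.902 -0.167  0.988  1.517] [ 0.5323 -0.0396  0.0896] [ 7.698e-01  6.383e-01  8.400e-03 -6.000e-04] [-1.09 -8.62  2.21] [-2.491  0.6    0.018] 0.0614
axes x [0.185 0.983 0.014] y [ 0.983 -0.185  0.01 ] z [ 0.012  0.012 -1.   ]
```

Emit:
{"op": "carry_out", "data": {"rows": [[0.5, -0.04, 0, 0, 0], [0.5, 0, 0, 0, 0], [0.5, 0, 0, 0, 0]]}}

```text
time: 6.78
ee_pos: [0.5322, -0.0406, 0.0896]
eef_rot: [0.77, 0.638, 0.009, -0.001]
ft_force: [0.9, 0.5, -0.2]
width: 0.0594
```

```bash
python3 look.py
```

```text
6.7833 [-0.426  0.276  0.485  1.903 -0.168  0.988  1.519] [ 0.5322 -0.0406  0.0896] [ 7.698e-01  6.382e-01  8.600e-03 -7.000e-04] [ 0.88  0.49 -0.22] [-0.088 -0.021  0.01 ] 0.0594
axes x [0.185 0.983 0.014] y [ 0.983 -0.185  0.01 ] z [ 0.012  0.012 -1.   ]
```

Emit:
{"op": "carry_out", "data": {"rows": [[0.5, 0, 0, 0, 0.5], [0.5, 0, 0, 0, 0.5], [0.5, 0, 0, 0, 0.5]]}}

```text
time: 7.03
ee_pos: [0.5321, -0.041, 0.0896]
eef_rot: [0.811, 0.585, 0.008, -0.001]
ft_force: [0.2, -0.2, 0.1]
width: 0.0596
```

```bash
cat > t.py <<'E'
from h import *
s=read_state(); M=R.from_quat(s['eef_rot']).as_matrix()
print(round(s['time'],2),'cw deg',round(-np.degrees(np.arctan2(M[1,0],M[0,0])),2),'pos',s['ee_pos'].round(4),'F',s['ft_force'].round(1),'T',s['torque'].round(3),'w',round(float(s['width']),4),'j7',round(s['joint_positions'][6],3))
E
python3 t.py
```

```text
7.03 cw deg -71.67 pos [ 0.5321 -0.041   0.0896] F [ 0.2 -0.2  0.1] T [-0.15   0.026  0.156] w 0.0596 j7 1.392
```

Emit:
{"op": "carry_out", "data": {"rows": [[0.5, 0, 0, 0, 0.9], [0.5, 0, 0, 0, 0.9], [0.5, 0, 0, 0, 0.9], [0.5, 0, 0, 0, 0.9], [0.5, 0, 0, 0, 0.9], [0.5, 0, 0, 0, 0.9], [0.5, 0, 0, 0, 0]]}}

```text
time: 7.62
ee_pos: [0.5314, -0.0421, 0.0896]
eef_rot: [0.93, 0.369, 0.007, -0.003]
ft_force: [0.3, 0.1, -0.4]
width: 0.0595
```

```bash
python3 t.py
```

```text
7.62 cw deg -43.27 pos [ 0.5314 -0.0421  0.0896] F [ 0.3  0.1 -0.4] T [-0.08  -0.024 -0.122] w 0.0595 j7 0.921
```

Emit:
{"op": "carry_out", "data": {"rows": [[0.5, 0, 0, 0, 0.3], [0.5, 0, 0, 0, 0.3], [0.5, 0, 0, 0, 0.3], [0.5, 0, 0, 0, 0.3]]}}

```text
time: 7.95
ee_pos: [0.5312, -0.0423, 0.0896]
eef_rot: [0.947, 0.321, 0.006, -0.003]
ft_force: [-1.1, -1.0, -0.9]
width: 0.0592
```

```bash
python3 t.py
```

```text
7.95 cw deg -37.45 pos [ 0.5312 -0.0423  0.0896] F [-1.1 -1.  -0.9] T [-0.223  0.129  0.108] w 0.0592 j7 0.825
```

Emit:
{"op": "carry_out", "data": {"rows": [[0.5, 0, 0, 0, 0.3], [0.5, 0, 0, 0, 0.3], [0.5, 0, 0, 0, 0.3], [0.5, 0, 0, 0, 0.3]]}}

```text
time: 8.28
ee_pos: [0.5309, -0.0425, 0.0896]
eef_rot: [0.963, 0.268, 0.006, -0.003]
ft_force: [-0.8, -0.7, -0.2]
width: 0.0596
```

```bash
python3 t.py
```

```text
8.28 cw deg -31.12 pos [ 0.5309 -0.0425  0.0896] F [-0.8 -0.7 -0.2] T [-0.243  0.117  0.097] w 0.0596 j7 0.721
```

Emit:
{"op": "carry_out", "data": {"rows": [[0.5, 0, 0, 0, 0.3], [0.5, 0, 0, 0, 0.3], [0.5, 0, 0, 0, 0.3], [0.5, 0, 0, 0, 0.3]]}}

```text
time: 8.62
ee_pos: [0.5307, -0.0426, 0.0896]
eef_rot: [0.977, 0.215, 0.006, -0.003]
ft_force: [-1.8, 0.4, 0.9]
width: 0.0597
```

```bash
python3 t.py
```

```text
8.62 cw deg -24.79 pos [ 0.5307 -0.0426  0.0896] F [-1.8  0.4  0.9] T [-0.264  0.15   0.112] w 0.0597 j7 0.617
```

Emit:
{"op": "carry_out", "data": {"rows": [[0.5, 0, 0, 0, 0.3], [0.5, 0, 0, 0, 0.3], [0.5, 0, 0, 0, 0.3], [0.5, 0, 0, 0, 0.3]]}}

```text
time: 8.95
ee_pos: [0.5304, -0.0427, 0.0896]
eef_rot: [0.987, 0.16, 0.005, -0.004]
ft_force: [-0.5, -0.0, 0.3]
width: 0.0598
```

```bash
python3 t.py
```

```text
8.95 cw deg -18.47 pos [ 0.5304 -0.0427  0.0896] F [-0.5 -0.   0.3] T [-0.261  0.113  0.153] w 0.0598 j7 0.513
```

Emit:
{"op": "carry_out", "data": {"rows": [[0.5, 0, 0, 0, 0.3], [0.5, 0, 0, 0, 0.3]]}}

```text
time: 9.12
ee_pos: [0.5303, -0.0428, 0.0896]
eef_rot: [0.991, 0.133, 0.005, -0.004]
ft_force: [-0.9, -0.3, 0.5]
width: 0.0595
```

```bash
python3 t.py
```

```text
9.12 cw deg -15.3 pos [ 0.5303 -0.0428  0.0896] F [-0.9 -0.3  0.5] T [-0.263  0.145  0.151] w 0.0595 j7 0.461
```

Torque is still at friction level, so no stop yet.

Emit:
{"op": "carry_out", "data": {"rows": [[0.5, 0, 0, 0, 0.3], [0.5, 0, 0, 0, 0.3], [0.5, 0, 0, 0, 0.3], [0.5, 0, 0, 0, 0.3]]}}

```text
time: 9.45
ee_pos: [0.5301, -0.0428, 0.0896]
eef_rot: [0.997, 0.079, 0.004, -0.004]
ft_force: [-0.7, -1.4, 0.1]
width: 0.0593
```

```bash
python3 t.py
```

```text
9.45 cw deg -9.0 pos [ 0.5301 -0.0428  0.0896] F [-0.7 -1.4  0.1] T [-0.27   0.1    0.342] w 0.0593 j7 0.358
```

Torque jumped to 0.34 N·m, about 0.07 rad into the stop. A small step will confirm the spring slope.

Emit:
{"op": "carry_out", "data": {"rows": [[0.5, 0, 0, 0, 0.25]]}}

```text
time: 9.53
ee_pos: [0.53, -0.0429, 0.0896]
eef_rot: [0.998, 0.067, 0.004, -0.004]
ft_force: [-0.9, -0.8, 0.4]
width: 0.0593
```

```bash
python3 t.py; python3 -c "
from h import *
cv2.imwrite('pics/w3.png',camera('wrist'))"; python3 t.py
```

```text
9.53 cw deg -7.69 pos [ 0.53   -0.0429  0.0896] F [-0.9 -0.8  0.4] T [-0.319  0.058  0.378] w 0.0593 j7 0.337
9.58 cw deg -7.6 pos [ 0.5299 -0.0428  0.0895] F [-1.7 -0.7  1.1] T [-0.27   0.115  0.197] w 0.0598 j7 0.335
```

Emit:
{"op": "carry_out", "data": {"rows": [[-1, 0, 0, 0, 0], [-1, 0, 0, 0, 0], [-1, 0, 0, 0, 0], [-1, 0, 0, 0, 0], [-1, 0, 0, 0, 0]]}}

```text
time: 10.0
ee_pos: [0.5304, -0.0425, 0.0897]
eef_rot: [0.998, 0.067, 0.005, -0.004]
ft_force: [0.1, 0.2, -0.7]
width: 0.083
```

Emit:
{"op": "carry_out", "data": {"rows": [[-1, 0, 0, -0.5, 0], [-1, 0, 0, -0.7, 0], [-1, 0, 0, -0.7, 0], [-1, 0, 0, -0.7, 0], [-1, 0, 0, -0.7, 0], [-1, 0, 0, 0, 0]]}}

```text
time: 10.5
ee_pos: [0.5284, -0.0437, 0.1917]
eef_rot: [0.998, 0.067, 0.003, -0.004]
ft_force: [0.4, -0.2, 0.4]
width: 0.0871
```

```bash
python3 t.py; python3 look.py w4
```

```text
10.5 cw deg -7.65 pos [ 0.5284 -0.0437  0.1917] F [ 0.4 -0.2  0.4] T [-0.063 -0.018 -0.034] w 0.0871 j7 0.249
10.5 [-0.656  0.168  0.732  1.81  -0.13   1.204  0.249] [ 0.5284 -0.0437  0.1917] [ 0.9978  0.0667  0.0032 -0.004 ] [ 0.39 -0.19  0.38] [-0.063 -0.018 -0.034] 0.0871
axes x [0.991 0.133 0.007] y [ 0.133 -0.991 -0.008] z [ 0.006  0.008 -1.   ]
inner_mark 0.62 [333.5 280.9] [ 0.5414 -0.0523  0.117 ]
start_top 0.87 [305. 427.] [ 0.5403 -0.1802  0.09  ]
inner sil 0.95 [318.8, 253.7, 57.7, 59.6]
```

View pics/w4.png

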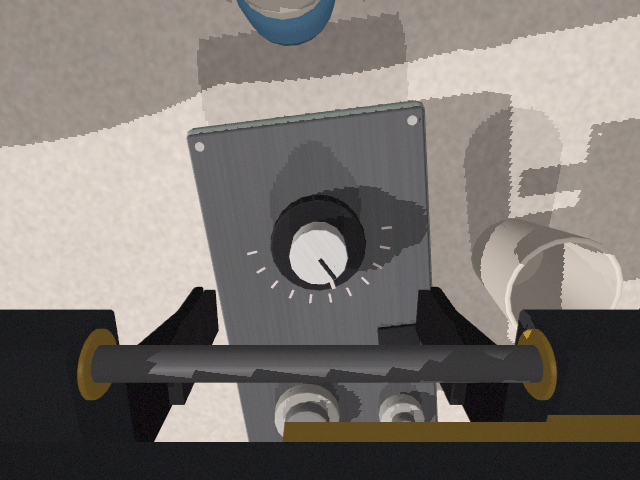

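The ring is released. The inner knob's rib at (320,260)→(335,280) looks unchanged; I'll compare it numerically with the earlier picture and work out the move to the start button.

Run:
```python
from h import *
s4=read_state(); s1=dict(ee_pos=np.array([.5314,-.0206,.161]),eef_rot=np.array([.7693,.6388,.0047,-.0028]))
for f,s,box in(('w1',s1,(252,282,288,318)),('w4',s4,(312,252,342,286))):
    im=cv2.imread(f'pics/{f}.png'); g=cv2.cvtColor(im,cv2.COLOR_BGR2GRAY); x0,y0,x1,y1=box
    c=g[y0:y1,x0:x1]; n,l,st,ce=cv2.connectedComponentsWithStats((c<90).astype(np.uint8))
    for k in range(1,n):
        if st[k,4]<15: continue
        ys,xs=np.nonzero(l==k); P=np.array([atz('wrist',(x+x0,y+y0),.117,s)[:2] for x,y in zip(xs,ys)])
        w,v=np.linalg.eigh(np.cov(P.T)); d=v[:,1]*np.sign(v[0,1]); print(f,st[k],P.mean(0).round(4),'ang',np.degrees(np.arctan2(d[1],d[0])).round(1),np.sqrt(w).round(4))
im4=cv2.imread('pics/w4.png'); im1=cv2.imread('pics/w1.png')
a=cv2.resize(im1[200:340,215:355],(400,400),interpolation=2); b=cv2.resize(im4[185:305,255:375],(400,400),interpolation=2)
cv2.imwrite('pics/cmp.png',np.hstack([a,b]))
```

```text
w1 [  0   5  36  31 249] [ 0.5391 -0.0462] ang -28.5 [0.0042 0.0051]
w4 [  6   7  24  27 161] [ 0.5362 -0.0458] ang -42.7 [0.0012 0.0058]
w4 [ 0 31 18  3 31] [ 0.5314 -0.0532] ang 9.6 [0.0004 0.0035]
```

View pics/cmp.png

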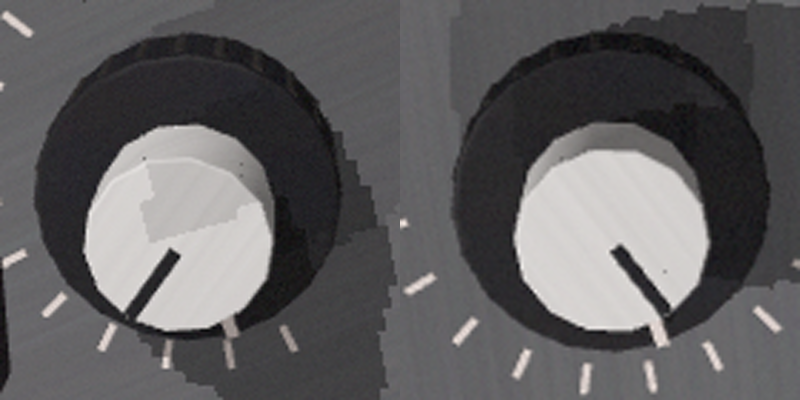

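The left/right crops show the inner rib pointing the same way in the world to within a few degrees, while the ring's white pointer has moved about 70°. Next, over to the start button with the jaws shut.

Emit:
{"op": "carry_out", "data": {"rows": [[1, -0.07, 0.92, 0, 0], [1, -0.07, 0.92, 0, 0], [1, -0.07, 0.92, 0, 0], [1, -0.07, 0.92, 0, 0], [1, -0.07, 0.92, 0, 0], [1, 0, 0, 0.5, 0], [1, 0, 0, 0, 0], [1, 0, 0, 0, 0], [1, 0, 0, 0, 0], [1, 0, 0, 0, 0]]}}

```text
time: 11.58
ee_pos: [0.5308, -0.1842, 0.1625]
eef_rot: [0.998, 0.07, -0.007, -0.004]
ft_force: [-0.1, -0.3, -0.1]
width: 0.0287
```

```bash
python3 look.py w5
python3 - <<'E'
from h import *
s1=dict(ee_pos=np.array([.5314,-.0206,.161]),eef_rot=np.array([.7693,.6388,.0047,-.0028]))
a,b=[atz('wrist',p,.117,s1)[:2] for p in((277.3,287.5),(259.5,311.3))]; d=b-a; print('w1 rib ang',np.degrees(np.arctan2(d[1],d[0])))
E
```

```text
11.5833 [-0.404  0.321  0.793  1.748 -0.245  1.191  0.598] [ 0.5308 -0.1842  0.1625] [ 0.9975  0.0696 -0.0071 -0.0037] [-0.06 -0.26 -0.1 ] [-0.154 -0.006 -0.021] 0.0287
axes x [ 0.99   0.139 -0.014] y [ 0.139 -0.99  -0.008] z [-0.015  0.006 -1.   ]
start_top 0.79 [334.3 265.6] [ 0.5412 -0.1825  0.09  ]
inner sil 0.98 [358.5, 7.6, 51.2, 15.2]
w1 rib ang -46.295738680447094
```

View pics/w5.png

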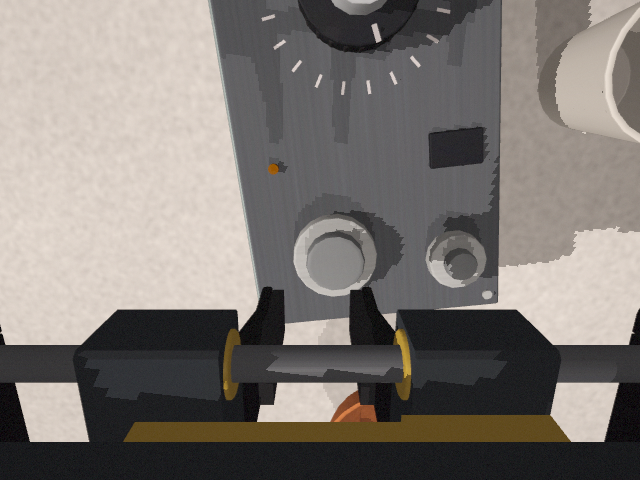

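The button top is centred at px (335,258) → (0.541,-0.182), about 10 mm toward +x from the tool. The lamp key is at (458,262), 70 mm away. Centre and finish closing.

Emit:
{"op": "carry_out", "data": {"rows": [[1, 0.36, -0.02, 0, 0], [1, 0, 0, 0, 0], [1, 0, 0, 0, 0], [1, 0, 0, 0.6, 0], [1, 0, 0, 0.2, 0], [1, 0, 0, 0, 0], [1, 0, 0, 0, 0]]}}

```text
time: 12.42
ee_pos: [0.544, -0.181, 0.1391]
eef_rot: [0.997, 0.071, -0.006, -0.004]
ft_force: [-0.1, -0.2, 0.3]
width: -0.0001
```

```bash
python3 look.py w6
```

```text
12.4167 [-0.386  0.373  0.773  1.745 -0.284  1.153  0.615] [ 0.544  -0.181   0.1391] [ 0.9975  0.0706 -0.0057 -0.0036] [-0.13 -0.23  0.33] [-0.106  0.042 -0.009] -0.0001
axes x [ 0.99   0.141 -0.011] y [ 0.141 -0.99  -0.008] z [-0.012  0.006 -1.   ]
start_top 0.77 [309.7 281.4] [ 0.5412 -0.1815  0.09  ]
inner sil 0.47 [330.8, 2.7, 32.8, 5.4]
```

View pics/w6.png

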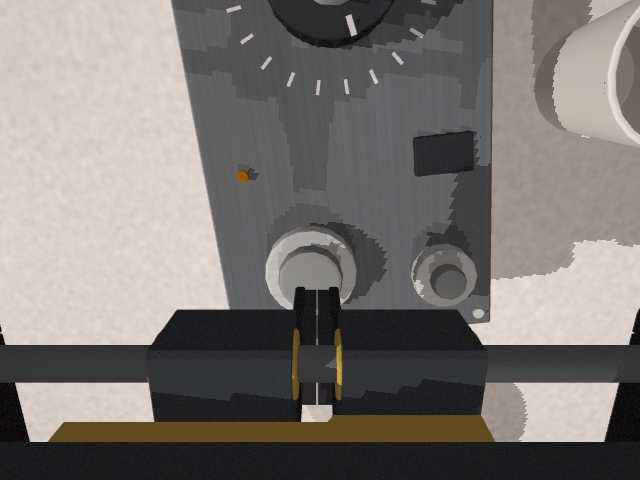

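The closed tips (295–341 px) are narrower than the button, whose centre (310,278) is about 3 mm to −x. Correct, then descend until contact.

Emit:
{"op": "carry_out", "data": {"rows": [[1, -0.1, 0, 0, 0], [1, 0, 0, 0.4, 0], [1, 0, 0, 0.4, 0], [1, 0, 0, 0, 0], [1, 0, 0, 0, 0]]}}

```text
time: 13.08
ee_pos: [0.541, -0.1814, 0.1141]
eef_rot: [0.997, 0.071, -0.004, -0.004]
ft_force: [-0.7, -0.2, 0.2]
width: 0.0005
```

```bash
python3 t.py
```

```text
13.08 cw deg -8.1 pos [ 0.541  -0.1814  0.1141] F [-0.7 -0.2  0.2] T [-0.15   0.03   0.055] w 0.0005 j7 0.633
```

Emit:
{"op": "carry_out", "data": {"rows": [[1, 0, 0, 0.1, 0], [1, 0, 0, 0.1, 0], [1, 0, 0, 0, 0]]}}

```text
time: 13.33
ee_pos: [0.5406, -0.1814, 0.107]
eef_rot: [0.997, 0.071, -0.005, -0.004]
ft_force: [-0.3, 0.1, -0.4]
width: 0.0007
```

Emit:
{"op": "carry_out", "data": {"rows": [[1, 0, 0, 0.07, 0], [1, 0, 0, 0, 0]]}}

```text
time: 13.5
ee_pos: [0.5409, -0.1815, 0.105]
eef_rot: [0.997, 0.071, -0.005, -0.003]
ft_force: [-1.2, 0.3, 2.9]
width: 0.0007
```

Emit:
{"op": "carry_out", "data": {"rows": [[1, 0, 0, 0.07, 0], [1, 0, 0, 0, 0]]}}

```text
time: 13.67
ee_pos: [0.5411, -0.1816, 0.1033]
eef_rot: [0.997, 0.071, -0.004, -0.004]
ft_force: [-1.1, 0.6, 3.2]
width: 0.0006
```

Emit:
{"op": "carry_out", "data": {"rows": [[1, 0, 0, 0.07, 0], [1, 0, 0, 0, 0]]}}

```text
time: 13.83
ee_pos: [0.5413, -0.1817, 0.1015]
eef_rot: [0.997, 0.07, -0.004, -0.004]
ft_force: [-2.4, 0.9, 4.5]
width: 0.0004
```

Emit:
{"op": "carry_out", "data": {"rows": [[1, 0, 0, 0.07, 0], [1, 0, 0, 0, 0]]}}

```text
time: 14.0
ee_pos: [0.5414, -0.1818, 0.1006]
eef_rot: [0.998, 0.07, -0.004, -0.004]
ft_force: [-3.3, 1.4, 5.4]
width: 0.0004
```

Emit:
{"op": "carry_out", "data": {"rows": [[1, 0, 0, 0.05, 0], [1, 0, 0, 0, 0]]}}

```text
time: 14.17
ee_pos: [0.5416, -0.1818, 0.1008]
eef_rot: [0.998, 0.07, -0.003, -0.004]
ft_force: [-1.6, 0.6, 4.4]
width: 0.0006
```

The motion has stalled near 5 N, so one firmer push should show whether it is bottomed.

Emit:
{"op": "carry_out", "data": {"rows": [[1, 0, 0, 0.15, 0], [1, 0, 0, 0.15, 0]]}}

```text
time: 14.33
ee_pos: [0.5423, -0.1822, 0.0991]
eef_rot: [0.998, 0.07, -0.002, -0.007]
ft_force: [-32.3, 13.1, 76.6]
width: 0.0005
```

Fully bottomed, with a hard force rise to 77 N at the fingertips. That was firmer than I meant, though under the 120 N wrist limit. Backing off straight up.

Emit:
{"op": "carry_out", "data": {"rows": [[1, 0, 0, -0.3, 0], [1, 0, 0, -0.6, 0], [1, 0, 0, -0.8, 0], [1, 0, 0, -0.8, 0], [1, 0, 0, -0.8, 0], [1, 0, 0, -0.5, 0], [1, 0, 0, 0, 0], [1, 0, 0, 0, 0]]}}

```text
time: 15.0
ee_pos: [0.5428, -0.1843, 0.2201]
eef_rot: [0.998, 0.069, -0.001, -0.007]
ft_force: [-0.1, -0.1, -0.8]
width: 0.0003
```

```bash
python3 t.py; python3 look.py w7
python3 - <<'E'
from h import *
for n in('top','scene'):
    im=camera(n); cv2.imwrite(f'pics/{n}1.png',im)
    for q,z in(('ring_grip',.0865),('inner_mark',.117),('bowl',0),('glaze_jar',0),('mug',0)):
        for d in pinpoint(q,n)[:1]: print(n,q,round(d['conf'],2),np.round(d['xy'],1),np.round(atz(n,d['xy'],z),4))
E
```

```text
15.0 cw deg -7.96 pos [ 0.5428 -0.1843  0.2201] F [-0.1 -0.1 -0.8] T [-0.106  0.01   0.047] w 0.0003 j7 0.577
15.0 [-0.411  0.287  0.807  1.655 -0.227  1.3    0.577] [ 0.5428 -0.1843  0.2201] [ 0.9976  0.0694 -0.001  -0.0074] [-0.06 -0.15 -0.82] [-0.106  0.01   0.047] 0.0003
axes x [ 0.99   0.138 -0.001] y [ 0.138 -0.99  -0.015] z [-0.003  0.015 -1.   ]
inner_mark 0.69 [351.1  24.6] [ 0.5447 -0.0509  0.117 ]
start_top 0.66 [315.6 236.2] [ 0.543 -0.182  0.09 ]
inner sil 0.78 [330.1, 18.9, 60.2, 36.3]
top ring_grip 0.82 [351.6 318.5] [ 0.5291 -0.04    0.0865]
top inner_mark 0.76 [359.2 309.1] [ 0.5415 -0.0514  0.117 ]
top glaze_jar 0.94 [264.3 348. ] [0.49   0.1181 0.    ]
top mug 0.59 [351.1 231.3] [ 0.7013 -0.0564  0.    ]
scene ring_grip 0.65 [341.3 200.3] [ 0.5321 -0.0425  0.0865]
scene inner_mark 0.54 [334.4 193.2] [ 0.5474 -0.0517  0.117 ]
scene bowl 0.9 [227.1 182.5] [ 0.6145 -0.3414  0.    ]
scene glaze_jar 0.71 [405.4 248.1] [0.4882 0.1175 0.    ]
scene mug 0.7 [287.4 267.9] [ 0.7049 -0.0535  0.    ]
```

View pics/w7.png

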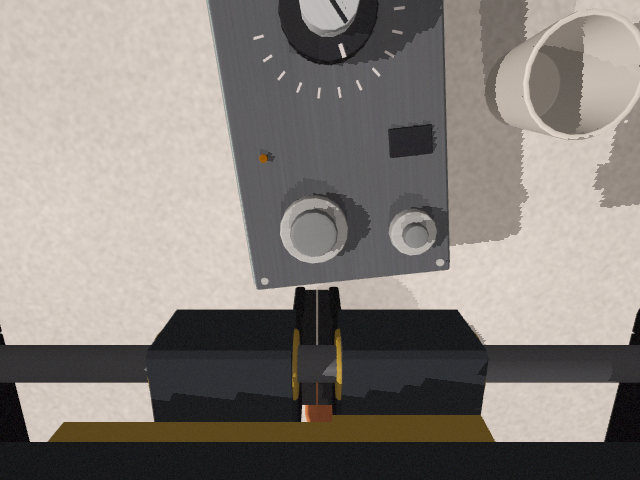

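Start button is back up, the lamp key is untouched, the ring pointer is where it was left, and the pottery hasn't moved beyond detector noise. Handing in.

```bash
python3 -c "
from bench import *
print(close_job())"
```

```text
the job is handed in; nothing more can be done
None
```

I turned the outer ring clockwise about 72° in one grasp, until it was leaning lightly into its stop. I then let go, pressed the start button fully down once, released it, and handed the job in after about 15 s of robot time.

- **Limit stop:** the turning torque stayed at about 0.10–0.16 N·m from friction alone, then rose to 0.34 and 0.38 N·m. That puts the stop pushed in by about 0.07–0.09 rad, against the 0.2 rad at which it is forced. The last small step raised the torque less than the spring rate predicts (0.04 instead of about 0.07 N·m), which I put down to sensor noise.
- **Ring after release:** its pointer had moved by about 70° in the camera pictures. It looked unchanged when checked again after the button press.
- **Start button:** the last push bottomed it with a wrist force of about 84 N (77 N of it vertical). That is harder than I intended, but below the 120 N limit. It looked raised again afterwards.
- **Inner knob:** its pointer measured −46° before and −43° after, a difference I judged to be within measuring error.
- **Small button and pottery:** the tool came down about 70 mm from the small button. The mug and bowl measured the same place before and after to about 5 mm, and the jar to about 8 mm; I take that spread to be detector error. The top camera missed the bowl in the final check, so only the scene camera confirms it.

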